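Flip the toppings caddy's cover to its other well

ROBOT

A 6-joint arm with a two-finger parallel gripper is mounted at the origin on the work surface. World frame = base frame: x ahead of the robot, y to its left, z up, the work surface at z = 0. Lengths are in m, angles in rad, forces in N, time in s.
With the tool pointing down it reaches from about 0.25 to 0.725 m from the base axis. Payload 4 kg.
Tool frame: the origin (TCP) lies between the finger pads; the fingertips stand 17 mm ahead of it and the grasp point (between the pads) lies 2 mm behind it; z points along the fingers, y is the direction in which the jaws open and shut (so a half turn about z gives the same grasp; the last joint's range is limited). The gripper opens to 85 mm and grips with 20 to 120 N. Pads are 22 mm wide; open, the fingers measure 114 mm over their backs; the gripper's body (76 mm by 85 mm) begins 54 mm behind the grasp point. The pads swing forward as they close: fully open they stand 13 mm farther back than shut.
Start: joints at [-1.268, 0.241, 0.005, 1.335, 0, 1.571], TCP at [0.149, -0.477, 0.248] pointing down, gripper open.
Joint ranges: [-2.72, 2.72], [-1.05, 1.87], [-1.09, 1.28], [-1.99, 2.15], [-1.42, 1.44], [-3.14, 3.14]. Speed limits (rad/s): [2.79, 2.79, 3.14, 3.14, 3.14, 3.14].

INTERFACE

Orientations are given as a unit quaternion [x, y, z, w].
In Python, from workcell import readout, viewer, order gives the robot as it stands. The module is installed in compiled form; this text tells all that it offers.
- The arm moves only by the shell command python3 -m crank 'ROWS'. ROWS is text: rows parted by semicolons, each of 7 numbers parted by spaces: the shift along the tool's x, y, z in m, then the turn, a rotation vector about the tool's x, y, z in rad, then the gripper's target within -1 to 1 (shut at 1, half-way at 0, fully open at -1). A call has 1 to 20 rows; each row shifts and turns the pose as measured when the row begins, along the tool's axes as they then stand; what a row does not reach is not made up. A row lasts 1/12 s, in which the tool goes at most 41.7 mm and 7.16 degrees, less where a joint would pass 70% of its speed; a pose out of reach is approached as far as the arm can. A call with a gripper value outside its range is refused whole. The fingers move at their own pace and stop on an object; the grip force is fixed at half the most. Time passes only in rows, so rows that do not move let the fingers close. It gives the time, the measured TCP pose, the force and the opening at its end, in the units of the state.
- readout.get_obs(): the state, without advancing time (a new reading comes with each control period).
- viewer.camera(name): name is "scene" or "top"; returns the picture (384x512x3 uint8, red, green, blue); there is no depth.
- viewer.calibration(name): a dict with "fx", "fy", "cx", "cy" (pixels), "D" ([k1, k2, p1, p2, k3] as OpenCV has them; the pictures are not rectified), "eye" and "rotation" of the camera in the world. Camera axes: x right, y down, z forward; pixel columns grow to the right and rows downward; lengths in m; the calibration is good to about 2 mm. A picture is of the moment at which its call begins. calibration takes no time and is no camera call.
- order.job_done(): hands the job in, once; it reports no verdict.
The state is a dict: "clock": time; "joint_pos": joint angles; "joint_vel": joint speeds; "tau": joint torques, N m; "eef_pos": TCP position; "tool_rot": TCP orientation; "ft_force": force on the tool from outside, world axes, zero at the start; "ft_torque": the same for the moment, N m; "grip_width": finger opening in m.
Only numpy, scipy, OpenCV 4.12 (cv2) and the standard library are available. Lean on these libraries where they do the work, as an engineer would, in place of code of your own. Each camera call takes 0.05 s, during which the arm holds its last target. There are 200 camera calls.

TASK

Breakfast is over, so the caddy's other well must be covered: with a fingertip under its lip, push the yellow cover of the toppings caddy up and gently over its spine until it lies fully flat over the other well, then leave it there. Only push it, do not pinch it, throw it over, or drag or lift the caddy, and leave the blue-covered caddy and everything else on the counter where they are.

Things in the scene. Friction and masses are not known exactly. Their poses are not given: they have to be found in the camera images.
- caddy_yellow: Steel toppings caddy with the yellow cover (the one to work on): open box 180 (x) x 140 (y) x 50 mm tall, 4 mm walls, two wells in a row along its x, low portion pots in both. Loose on the counter, about 1.6 kg (varies by a third). Origin at the centre of its underside, z up, x axis from the well covered at the start (to the robot's right) to the other well (to its left); the spine crosses its middle along its y.
- cover_yellow (a joint): Hinge of the yellow cover about its spine: 0 = flat over the first (caddy's -x) well, 1.57 = upright, 3.14 = flat over the other (+x) well; end stops at 0 and 3.14. Starts flat or ajar, at most 0.3. Stiff (0.11 N m friction): the cover, about 0.13 kg, stays wherever it is left; about 2 N at the lip moves it.
- spine_yellow (a point): Middle of the yellow cover's spine, on the hinge axis, 54 mm above the caddy's underside; axes as the caddy's.
- lip_yellow (a point): Middle of the outer edge of the yellow cover's lip, on the white side (underside at the start; 51 mm above the counter when flat), 112 mm from the hinge axis; moves with the cover. The lip is 64 mm wide, 3 to 6 mm thick, in the middle of the cover's free edge, and overhangs the caddy's wall by 22 mm.
- outside_yellow: Yellow 3 mm layer of the cover: its top face while it lies over the first well (6 mm inside the cover's edges). Origin on the hinge axis; moves with the cover.
- inside_yellow: White 3 mm layer of the same rigid cover (6 mm thick in all, 3 mm either side of the hinge axis; 132 mm along the spine, reaching 90 mm from it plus the lip): its underside while it lies over the first well, its top face once flipped. Origin on the hinge axis.
- caddy_blue: Steel toppings caddy with the blue cover (to be left alone): open box 180 (x) x 140 (y) x 50 mm tall, 4 mm walls, two wells in a row along its x, low portion pots in both. Loose on the counter, about 1.6 kg (varies by a third). Origin at the centre of its underside, z up, x axis from the well covered at the start (to the robot's right) to the other well (to its left); the spine crosses its middle along its y.
- cover_blue (a joint): Hinge of the blue cover about its spine: 0 = flat over the first (caddy's -x) well, 1.57 = upright, 3.14 = flat over the other (+x) well; end stops at 0 and 3.14. Starts flat or ajar, at most 0.3. Stiff (0.11 N m friction): the cover, about 0.13 kg, stays wherever it is left; about 2 N at the lip moves it.
- lip_blue (a point): Middle of the outer edge of the blue cover's lip, on the white side (underside at the start; 51 mm above the counter when flat), 112 mm from the hinge axis; moves with the cover. The lip is 64 mm wide, 3 to 6 mm thick, in the middle of the cover's free edge, and overhangs the caddy's wall by 22 mm.
- salt_pot: White ceramic salt pot, 42 mm across, 50 mm tall, loose; origin at the centre of its underside.
- bowl: White ceramic bowl, 120 mm across, 55 mm tall, loose; origin at the centre of its underside.
- mug: Blue mug, 80 mm across, 90 mm tall, loose; origin at the centre of its underside.
- syrup: Amber syrup bottle with red cap, 60 mm across, 140 mm tall, loose; origin at the centre of its underside.
- jam_jar: Red jam jar with white cap, 66 mm across, 85 mm tall, loose; origin at the centre of its underside.
- pepper_mill: Dark wooden pepper mill, 52 mm across, 130 mm tall, loose; origin at the centre of its underside.
- spatula: Spatula about 200 mm long lying flat, loose; x axis along it.

How it is judged:
By the outcome, as a careful person would: the job done as asked, in the order asked, and still so for the second after the job is handed in, with the robot touching nothing.
It also fails if it takes over 45 s, if anything falls off the work surface, if the arm or the gripper's body presses on something with over 40 N, if the wrist force passes 120 N, or if a joint passes its speed limit or range.

## Working session

There is one attempt and no reset: what is moved stays moved. The work goes in short steps, Python scripts to look and compute and a shell command to move; the robot and the scene stay as the last step left them, time stands still between calls to the robot, and variables do not carry over. Pictures are saved under pics/ and viewed, about 8 in all and at most 12, crops included, and the job is handed in when it is done.

```bash
mkdir -p pics; python3 - <<'E'
from workcell import readout, viewer
import cv2
for n in("scene","top"):
    im=viewer.camera(n); cv2.imwrite(f"pics/{n}0.png",im[:,:,::-1]); print(n,viewer.calibration(n))
o=readout.get_obs(); print(o)
E
```

```text
scene {'fx': 364.8640828321199, 'fy': 364.8640828321199, 'cx': 258.39152253142106, 'cy': 188.462059879291, 'D': array([-0.00471794,  0.        ,  0.        ,  0.        ,  0.        ]), 'eye': array([1.08284195, 0.64666388, 0.6842933 ]), 'rotation': array([ 0.29527138,  0.85506683, -0.40283459, -0.13928323])}
top {'fx': 419.8719106550324, 'fy': 419.8719106550324, 'cx': 255.2317983817883, 'cy': 181.4660783708635, 'D': array([-0.04919034,  0.        ,  0.        ,  0.        ,  0.        ]), 'eye': array([0.54036855, 0.06385144, 1.14744045]), 'rotation': array([-0.69833   ,  0.71513333, -0.0228581 ,  0.0199255 ])}
{'clock': 0.1, 'joint_pos': array([-1.26800030e+00,  2.41370409e-01,  3.90133408e-03,  1.33522639e+00,
        3.38364241e-07,  1.57078260e+00]), 'joint_vel': array([-0.00155347, -0.00285561,  0.00414451,  0.00012573,  0.00064347,
       -0.00246727]), 'tau': array([-7.37582104e-05, -3.73138475e+01,  2.53009862e+01,  1.08920160e-02,
        5.02754369e-05,  6.89392863e-06]), 'eef_pos': array([ 0.14893901, -0.4767533 ,  0.24750177]), 'tool_rot': array([ 9.88559715e-01,  1.50827014e-01, -1.43040366e-04, -9.38732075e-04]), 'ft_force': array([ 0.22504115, -0.37743849,  0.45553194]), 'ft_torque': array([-0.02893467, -0.00104517,  0.035497  ]), 'grip_width': 0.0852968039357994}
```

View pics/scene0.png

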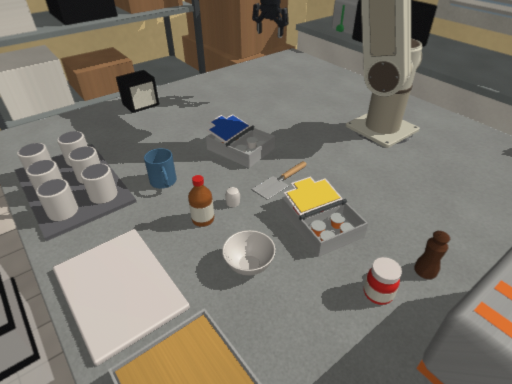

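View pics/top0.png

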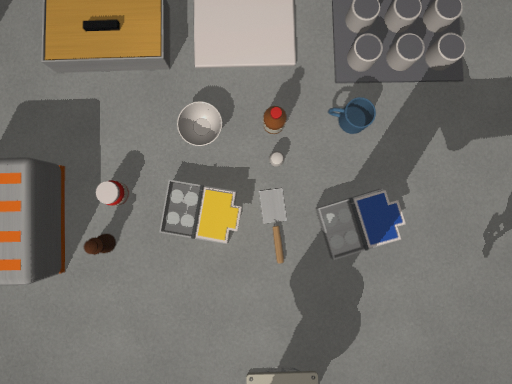

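The top picture shows the yellow cover at about px (218,215), with its lip to the right near (241,213). The spatula blade starts at about column 260. Next I'll triangulate the cover corners.

```bash
cat > h.py <<'E'
import numpy as np, cv2
from workcell import readout, viewer
from scipy.spatial.transform import Rotation as R
def ray(n,uv):
    c=viewer.calibration(n);K=np.array([[c['fx'],0,c['cx']],[0,c['fy'],c['cy']],[0,0,1]])
    p=cv2.undistortPoints(np.array(uv,float).reshape(-1,1,2),K,c['D']).reshape(-1,2)
    d=np.c_[p,np.ones(len(p))]@R.from_quat(c['rotation']).as_matrix().T
    return c['eye'],d/np.linalg.norm(d,axis=1)[:,None]
def plane(n,uv,z):
    e,d=ray(n,uv); return e+d*((z-e[2])/d[:,2])[:,None]
def tri(u,v):
    e1,d1=ray('top',u);e2,d2=ray('scene',v);o=[]
    for a,b in zip(d1,d2):
        s=np.linalg.lstsq(np.c_[a,-b],e2-e1,rcond=None)[0]
        p,q=e1+a*s[0],e2+b*s[1]; o.append([*(p+q)/2,np.linalg.norm(p-q)])
    return np.array(o)
def yellow(im,box):
    h=cv2.cvtColor(im,cv2.COLOR_RGB2HSV);m=cv2.inRange(h,(22,120,100),(35,255,255))
    k=np.zeros_like(m);x0,y0,x1,y1=box;k[y0:y1,x0:x1]=1;return m*k
E
python3 - <<'E'
from h import *
outs=[]
for n,b in(('top',(150,170,260,250)),('scene',(270,165,380,255))):
    im=cv2.imread(f'pics/{n}0.png')[:,:,::-1].copy()
    m=yellow(im,b); m=cv2.resize(m,None,fx=4,fy=4,interpolation=cv2.INTER_CUBIC);m=(m>127).astype('u1')
    c=max(cv2.findContours(m,0,2)[0],key=cv2.contourArea)
    p=cv2.approxPolyDP(c,7,True).reshape(-1,2)
    uv=(p+.5)/4-.5; print(n,uv.round(1).tolist())
    print(plane(n,uv,.057).round(3).tolist())
    x0,y0,x1,y1=b
    cr=cv2.resize(im[y0:y1,x0:x1,::-1],None,fx=6,fy=6,interpolation=cv2.INTER_CUBIC)
    for i,q in enumerate(uv):
        t=tuple(int(v) for v in (q-[x0,y0]+.5)*6); cv2.circle(cr,t,3,(255,0,255),-1); cv2.putText(cr,str(i),t,0,.6,(0,0,255),2)
    outs.append(cv2.resize(cr,(660,480 if n=='top' else 540)))
cv2.imwrite('pics/crop0.png',cv2.resize(np.vstack(outs),None,fx=.58,fy=.58))
E
```

```text
top [[205.9, 189.6], [197.6, 235.1], [224.1, 239.4], [226.4, 226.9], [234.4, 228.1], [237.4, 207.9], [230.4, 206.1], [231.1, 193.6]]
[[0.588, 0.187, 0.057], [0.471, 0.211, 0.057], [0.458, 0.142, 0.057], [0.491, 0.136, 0.057], [0.487, 0.115, 0.057], [0.539, 0.106, 0.057], [0.544, 0.125, 0.057], [0.576, 0.122, 0.057]]
scene [[287.6, 191.9], [300.9, 211.4], [339.4, 197.1], [324.1, 179.6], [313.9, 182.6], [310.1, 177.6], [294.9, 182.6], [296.6, 188.1]]
[[0.561, 0.108, 0.057], [0.586, 0.186, 0.057], [0.468, 0.208, 0.057], [0.446, 0.131, 0.057], [0.478, 0.123, 0.057], [0.47, 0.101, 0.057], [0.519, 0.091, 0.057], [0.532, 0.112, 0.057]]
```

View pics/crop0.png

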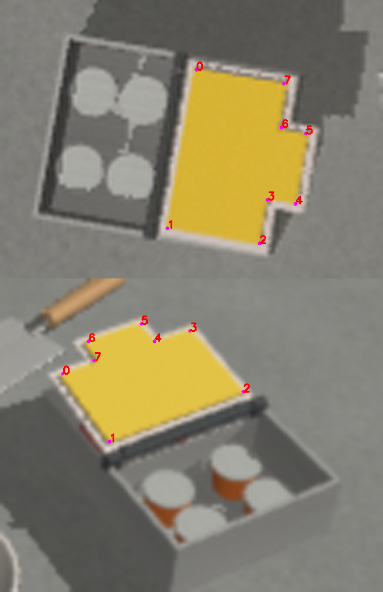

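The crops show the yellow layer's 8 corners in both views, and the cover looks slightly ajar (a dark gap is visible). I'll triangulate the matching corners.

```bash
python3 - <<'E'
from h import *
t=[[205.9,189.6],[197.6,235.1],[224.1,239.4],[226.4,226.9],[234.4,228.1],[237.4,207.9],[230.4,206.1],[231.1,193.6]]
s=[[287.6,191.9],[300.9,211.4],[339.4,197.1],[324.1,179.6],[313.9,182.6],[310.1,177.6],[294.9,182.6],[296.6,188.1]]
P=tri(t,[s[i] for i in(1,2,3,4,5,6,7,0)]);print(P.round(4))
P=P[:,:3]
# hinge dir: mean of parallel edges
h=(P[1]-P[0])/np.linalg.norm(P[1]-P[0]); h=(P[1]+P[2]-P[0]-P[7]); h/=np.linalg.norm(h)
m=[(P[0]+P[1])/2,(P[2]+P[7])/2,(P[4]+P[5])/2]
print('h',h,'mids',np.round(m,4))
b=np.array([-h[1],h[0],0]); 
print('angles',[np.arctan2(m[i][2]-m[0][2],np.linalg.norm((m[i]-m[0])[:2])) for i in(1,2)],'len',[np.linalg.norm(m[i]-m[0]) for i in (1,2)])
# caddy rim corners of open well at z=.05, from the top crop (crop px scale 6*.58)
f=6*.58
c=np.array([[68,37],[37,213],[184,55],[152,236]])/f+[150,170]-.5
print('rim',plane('top',c,.05).round(4))
E
```

```text
[[5.878e-01 1.873e-01 5.940e-02 9.000e-04]
 [4.713e-01 2.104e-01 6.000e-02 1.000e-04]
 [4.592e-01 1.417e-01 6.990e-02 5.000e-04]
 [4.911e-01 1.349e-01 7.090e-02 1.000e-04]
 [4.872e-01 1.150e-01 7.390e-02 1.300e-03]
 [5.376e-01 1.069e-01 7.630e-02 3.600e-03]
 [5.439e-01 1.236e-01 7.120e-02 1.000e-04]
 [5.752e-01 1.216e-01 7.310e-02 1.600e-03]]
h [-0.98316485  0.1824313  -0.01028101] mids [[0.5295 0.1988 0.0597]
 [0.5172 0.1317 0.0715]
 [0.5124 0.1109 0.0751]]
angles [np.float64(0.17109120064596467), np.float64(0.17001909562885403)] len [np.float64(0.06927798410167708), np.float64(0.09087656121588737)]
rim [[0.6157 0.2844 0.05  ]
 [0.4841 0.3094 0.05  ]
 [0.6    0.1971 0.05  ]
 [0.4651 0.2234 0.05  ]]
```

The cover is ajar by 0.17 rad, and the fit is consistent with the given sizes (z, 6 mm margin, rim). Hinge middle is about (0.533, 0.211, 0.054) and the caddy's x axis points along (0.182, 0.983). The plan is to shut the fingers and tilt the tool 35° above horizontal. The fingertip then goes in under the lip from the right and follows the arc, steepening as it goes.

```bash
cat >> h.py <<'E'
H=np.array([.533,.211,.054]);X=np.array([.1824,.9832,0]);X/=np.linalg.norm(X);Z=np.array([0,0,1.])
def pose(cx,cz,th):
    "TCP pose with the fingertip's upper corner at (cx, cz) from the hinge, tool back direction th above level"
    th=np.radians(th);a=np.cos(th)*X-np.sin(th)*Z; u=np.sin(th)*X+np.cos(th)*Z
    p=H+cx*X+cz*Z-.011*u-.017*a
    # tool x up/ahead (u), z=a
    return p,R.from_matrix(np.c_[u,np.cross(a,u),a])
def arc(phi,th,r=.1,over=0):
    f=np.radians(phi); d=np.array([-np.cos(f),np.sin(f)]);n=np.array([-np.sin(f),-np.cos(f)])
    c=r*d+(.003-over)*n
    return pose(c[0],c[1],th)
def show(targets,n):
    o=readout.get_obs();p,q=o['eef_pos'],R.from_quat(o['tool_rot'])
    print('t',o['clock'],'p',p.round(4),'F',o['ft_force'].round(2),'j',o['joint_pos'].round(2))
    for P,Q in targets:
        s=q.inv().apply(P-p);w=(q.inv()*Q).as_rotvec()
        print('shift',s.round(4),'turn',w.round(3),'| per row/',n,(s/n).round(4),(w/n).round(4)); p,q=P,Q
def path(targets):
    "rows for a chain of close targets from the pose as measured"
    show(targets,1)
E
python3 - <<'E'
from h import *
P,Q=pose(-.098,-.004,35); a=Q.apply([0,0,1])
A=P-.09*a; B=A.copy();B[2]=.25
print(P,A)
show([(B,R.from_quat(readout.get_obs()['tool_rot'])),(B,Q),(A,Q),(P,Q)],1)
E
```

```text
[0.51143343 0.09474863 0.05074013] [0.49798591 0.02226177 0.10236201]
t 0.1 p [ 0.1489 -0.4768  0.2475] F [ 0.23 -0.38  0.46] j [-1.27  0.24  0.    1.34  0.    1.57]
shift [ 0.482  -0.3722 -0.0018] turn [0. 0. 0.] | per row/ 1 [ 0.482  -0.3722 -0.0018] [0. 0. 0.]
shift [0. 0. 0.] turn [ 0.517  0.86  -0.997] | per row/ 1 [0. 0. 0.] [ 0.5172  0.8601 -0.9975]
shift [-0.1209  0.      0.0847] turn [0. 0. 0.] | per row/ 1 [-0.1209  0.      0.0847] [0. 0. 0.]
shift [-0.   -0.    0.09] turn [0. 0. 0.] | per row/ 1 [-0.   -0.    0.09] [0. 0. 0.]
```

```bash
python3 -m crank '0.03 -0.023 0 0 0 0 1;0.03 -0.023 0 0 0 0 1;0.03 -0.023 0 0 0 0 1;0.03 -0.023 0 0 0 0 1;0.03 -0.023 0 0 0 0 1;0.03 -0.023 0 0 0 0 1;0.03 -0.023 0 0 0 0 1;0.03 -0.023 0 0 0 0 1;0.03 -0.023 0 0 0 0 1;0.03 -0.023 0 0 0 0 1;0.03 -0.023 0 0 0 0 1;0.03 -0.023 0 0 0 0 1;0.03 -0.023 0 0 0 0 1;0.03 -0.023 0 0 0 0 1;0.03 -0.023 0 0 0 0 1;0.03 -0.023 0 0 0 0 1'
python3 -m crank '0 0 0 0.037 0.061 -0.071 1;0 0 0 0.037 0.061 -0.071 1;0 0 0 0.037 0.061 -0.071 1;0 0 0 0.037 0.061 -0.071 1;0 0 0 0.037 0.061 -0.071 1;0 0 0 0.037 0.061 -0.071 1;0 0 0 0.037 0.061 -0.071 1;0 0 0 0.037 0.061 -0.071 1;0 0 0 0.037 0.061 -0.071 1;0 0 0 0.037 0.061 -0.071 1;0 0 0 0.037 0.061 -0.071 1;0 0 0 0.037 0.061 -0.071 1;0 0 0 0.037 0.061 -0.071 1;0 0 0 0.037 0.061 -0.071 1'
python3 - <<'E'
from h import *
P,Q=pose(-.098,-.004,35); a=Q.apply([0,0,1])
show([(P-.09*a,Q),(P,Q)],1)
E
```

```text
clock: 1.43
eef_pos: [0.5074, 0.0339, 0.2412]
tool_rot: [0.99, 0.143, -0.004, -0.003]
ft_force: [1.3, -0.8, 0.5]
grip_width: 0.0
clock: 2.6
eef_pos: [0.5091, 0.0489, 0.2341]
tool_rot: [0.66, 0.58, 0.363, -0.311]
ft_force: [-0.4, 0.2, 0.0]
grip_width: 0.0001
t 2.6 p [0.5091 0.0489 0.2341] F [-0.36  0.18  0.05] j [-0.38  0.44 -0.12  1.36  0.95  1.14]
shift [-0.1257 -0.0087  0.0482] turn [-0.036 -0.037  0.036] | per row/ 1 [-0.1257 -0.0087  0.0482] [-0.0355 -0.0365  0.0357]
shift [-0.   -0.    0.09] turn [0. 0. 0.] | per row/ 1 [-0.   -0.    0.09] [0. 0. 0.]
```

```bash
python3 -m crank '-0.021 -0.0015 0.008 -0.006 -0.006 0.006 1;-0.021 -0.0015 0.008 -0.006 -0.006 0.006 1;-0.021 -0.0015 0.008 -0.006 -0.006 0.006 1;-0.021 -0.0015 0.008 -0.006 -0.006 0.006 1;-0.021 -0.0015 0.008 -0.006 -0.006 0.006 1;-0.021 -0.0015 0.008 -0.006 -0.006 0.006 1;0 0 0 0 0 0 1'
python3 - <<'E'
from h import *
P,Q=pose(-.098,-.004,35); a=Q.apply([0,0,1])
show([(P-.02*a,Q),(P,Q)],1)
for n in('scene','top'):cv2.imwrite(f'pics/{n}1.png',viewer.camera(n)[:,:,::-1])
s=cv2.imread('pics/scene1.png')[60:280,180:420];t=cv2.imread('pics/top1.png')[120:340,150:390]
cv2.imwrite('pics/pair1.png',cv2.resize(np.hstack([s,t]),(792,363)))
E
```

```text
clock: 3.18
eef_pos: [0.4949, 0.0175, 0.0917]
tool_rot: [0.684, 0.564, 0.353, -0.298]
ft_force: [-0.1, 0.3, 0.0]
grip_width: 0.0002
t 3.1833 p [0.4949 0.0175 0.0917] F [-0.08  0.33  0.03] j [-0.44  0.6  -0.27  1.05  0.91  1.15]
shift [0.0117 0.0023 0.0682] turn [-0.003 -0.002 -0.009] | per row/ 1 [0.0117 0.0023 0.0682] [-0.0032 -0.0015 -0.009 ]
shift [-0.   -0.    0.02] turn [0. 0. 0.] | per row/ 1 [-0.   -0.    0.02] [0. 0. 0.]
```

View pics/pair1.png

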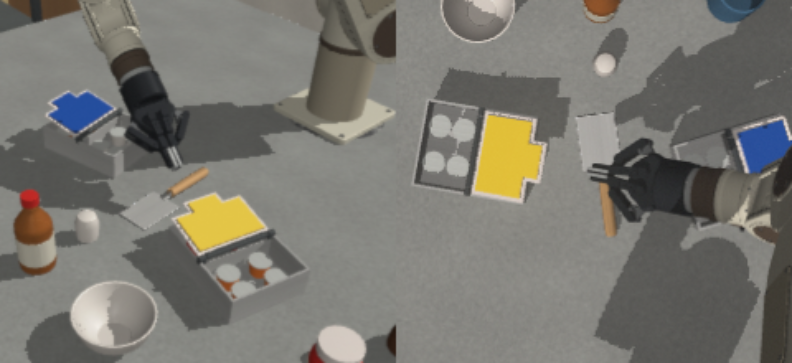

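The tool is aligned and clear of everything, with the tip just short of the spatula handle and well above it. The tip is at px (593,170) and the lip at (543,155) in the right half. I'll go in under the lip.

```bash
python3 -m crank '0.0023 0.0005 0.0136 0 0 -0.002 1;0.0023 0.0005 0.0136 0 0 -0.002 1;0.0023 0.0005 0.0136 0 0 -0.002 1;0.0023 0.0005 0.0136 0 0 -0.002 1;0.0023 0.0005 0.0136 0 0 -0.002 1;0 0 0 0 0 0 1'
python3 - <<'E'
from h import *
P,Q=pose(-.098,-.004,35); a=Q.apply([0,0,1])
show([(P,Q)],2)
E
```

```text
clock: 3.78
eef_pos: [0.5183, 0.0798, 0.0745]
tool_rot: [0.677, 0.571, 0.362, -0.291]
ft_force: [-0.6, 0.6, 0.7]
grip_width: 0.0001
t 3.7833 p [0.5183 0.0798 0.0745] F [-0.59  0.56  0.67] j [-0.31  0.59 -0.35  0.8   0.96  1.35]
shift [-0.0117 -0.0099  0.0245] turn [ 0.009 -0.005  0.018] | per row/ 2 [-0.0058 -0.005   0.0123] [ 0.0043 -0.0024  0.0089]
```

```bash
python3 -m crank '-0.007 -0.005 -0.004 0.004 -0.002 0.009 1;-0.007 -0.005 0 0.004 -0.002 0.009 1;0 0 0 0 0 0 1'
python3 - <<'E'
from h import *
P,Q=pose(-.098,-.004,35); a=Q.apply([0,0,1])
show([(P,Q)],2)
E
```

```text
clock: 4.03
eef_pos: [0.5074, 0.0697, 0.0682]
tool_rot: [0.681, 0.569, 0.356, -0.294]
ft_force: [-0.3, -0.1, 0.1]
grip_width: -0.0002
t 4.0333 p [0.5074 0.0697 0.0682] F [-0.28 -0.06  0.12] j [-0.33  0.6  -0.35  0.82  0.94  1.31]
shift [ 0.0003 -0.0006  0.0308] turn [0.001 0.    0.005] | per row/ 2 [ 0.0001 -0.0003  0.0154] [0.0003 0.0001 0.0025]
```

```bash
python3 -m crank '0 0 0.01 0 0 0 1;-0.001 0 0.01 0 0 0 1;-0.001 0 0.01 0 0 0 1;0 0 0 0 0 0 1'
python3 - <<'E'
from h import *
P,Q=pose(-.098,-.004,35); a=Q.apply([0,0,1])
show([(P,Q)],2)
for n in('scene','top'):cv2.imwrite(f'pics/{n}2.png',viewer.camera(n)[:,:,::-1])
s=cv2.imread('pics/scene2.png')[130:260,240:400];t=cv2.imread('pics/top2.png')[150:280,150:310]
cv2.imwrite('pics/pair2.png',cv2.resize(np.hstack([s,t]),(800,325),interpolation=2))
E
```

```text
clock: 4.37
eef_pos: [0.5134, 0.0884, 0.0503]
tool_rot: [0.683, 0.566, 0.357, -0.292]
ft_force: [0.2, -0.1, -0.2]
grip_width: -0.0002
t 4.3667 p [0.5134 0.0884 0.0503] F [ 0.24 -0.05 -0.16] j [-0.29  0.62 -0.38  0.71  0.95  1.39]
shift [ 0.0038 -0.0031  0.0045] turn [0.008 0.    0.001] | per row/ 2 [ 0.0019 -0.0015  0.0023] [0.004  0.0001 0.0005]
```

View pics/pair2.png

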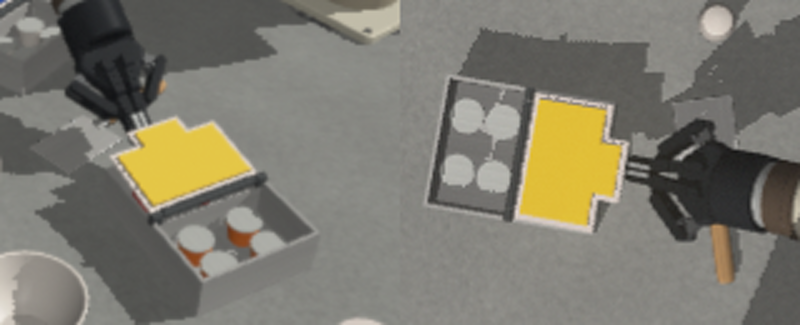

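The tip is under the middle of the lip with no force on it. Next I'll plan the arc in 10° steps.

```bash
cat >> h.py <<'E'
def plan(*phis):
    show([arc(f,35+max(0,f-60)*.41) for f in phis],3)
E
python3 -c "
from h import *
plan(5,15,25,35,45,55)"
```

```text
t 4.4667 p [0.5139 0.0878 0.051 ] F [ 0.68 -0.42  1.23] j [-0.3   0.62 -0.38  0.71  0.95  1.39]
shift [ 0.0103 -0.0037 -0.0017] turn [0.009 0.    0.001] | per row/ 3 [ 0.0034 -0.0012 -0.0006] [0.003  0.0001 0.0005]
shift [ 0.0156 -0.     -0.0078] turn [0. 0. 0.] | per row/ 3 [ 0.0052 -0.     -0.0026] [0. 0. 0.]
shift [ 0.0167  0.     -0.005 ] turn [0. 0. 0.] | per row/ 3 [ 0.0056  0.     -0.0017] [0. 0. 0.]
shift [ 0.0173  0.     -0.002 ] turn [0. 0. 0.] | per row/ 3 [ 0.0058  0.     -0.0007] [0. 0. 0.]
shift [ 0.0174 -0.      0.001 ] turn [0. 0. 0.] | per row/ 3 [ 0.0058 -0.      0.0003] [0. 0. 0.]
shift [0.017 0.    0.004] turn [0. 0. 0.] | per row/ 3 [0.0057 0.     0.0013] [0. 0. 0.]
```

```bash
python3 -m crank '0.003 -0.001 0 0.003 0 0 1;0.003 -0.001 0 0.003 0 0 1;0.004 -0.001 -0.001 0.003 0 0 1;0.005 0 -0.002 0 0 0 1;0.005 0 -0.002 0 0 0 1;0.005 0 -0.002 0 0 0 1;0 0 0 0 0 0 1'
python3 -c "
from h import *
plan(15,25,35,45,55)"
```

```text
clock: 5.05
eef_pos: [0.513, 0.0947, 0.0791]
tool_rot: [0.683, 0.567, 0.355, -0.294]
ft_force: [-0.6, -0.0, -0.1]
grip_width: -0.0002
t 5.05 p [0.513  0.0947 0.0791] F [-0.6  -0.05 -0.13] j [-0.28  0.57 -0.37  0.76  0.95  1.41]
shift [-0.0009 -0.0015  0.0011] turn [ 0.002  0.002 -0.   ] | per row/ 3 [-0.0003 -0.0005  0.0004] [ 0.0007  0.0007 -0.    ]
shift [ 0.0167  0.     -0.005 ] turn [0. 0. 0.] | per row/ 3 [ 0.0056  0.     -0.0017] [0. 0. 0.]
shift [ 0.0173  0.     -0.002 ] turn [0. 0. 0.] | per row/ 3 [ 0.0058  0.     -0.0007] [0. 0. 0.]
shift [ 0.0174 -0.      0.001 ] turn [0. 0. 0.] | per row/ 3 [ 0.0058 -0.      0.0003] [0. 0. 0.]
shift [0.017 0.    0.004] turn [0. 0. 0.] | per row/ 3 [0.0057 0.     0.0013] [0. 0. 0.]
```

```bash
python3 -m crank '0.0055 0 -0.0015 0 0 0 1;0.0055 0 -0.0015 0 0 0 1;0.0055 0 -0.0015 0 0 0 1;0.0055 0 -0.001 0 0 0 1;0.0055 0 -0.0005 0 0 0 1;0.0055 0 -0.0005 0 0 0 1'
python3 - <<'E'
from h import *
plan(35,45,55,65,75)
for n in('scene','top'):cv2.imwrite(f'pics/{n}3.png',viewer.camera(n)[:,:,::-1])
s=cv2.imread('pics/scene3.png')[130:260,240:400];t=cv2.imread('pics/top3.png')[150:280,150:310]
cv2.imwrite('pics/pair3.png',cv2.resize(np.hstack([s,t]),(800,325),interpolation=2))
E
```

```text
clock: 5.55
eef_pos: [0.5153, 0.1092, 0.1123]
tool_rot: [0.683, 0.567, 0.354, -0.294]
ft_force: [0.3, -0.7, -2.3]
grip_width: -0.0
t 5.55 p [0.5153 0.1092 0.1123] F [ 0.27 -0.68 -2.33] j [-0.25  0.5  -0.37  0.79  0.95  1.46]
shift [-0.0025 -0.0012  0.0011] turn [ 0.002  0.003 -0.001] | per row/ 3 [-0.0008 -0.0004  0.0004] [ 0.0006  0.0011 -0.0003]
shift [ 0.0174 -0.      0.001 ] turn [0. 0. 0.] | per row/ 3 [ 0.0058 -0.      0.0003] [0. 0. 0.]
shift [0.017 0.    0.004] turn [0. 0. 0.] | per row/ 3 [0.0057 0.     0.0013] [0. 0. 0.]
shift [0.0166 0.     0.0065] turn [ 0.    -0.036 -0.   ] | per row/ 3 [0.0055 0.     0.0022] [ 0.     -0.0119 -0.    ]
shift [0.0162 0.     0.0083] turn [ 0.    -0.072 -0.   ] | per row/ 3 [0.0054 0.     0.0028] [ 0.     -0.0239 -0.    ]
```

View pics/pair3.png

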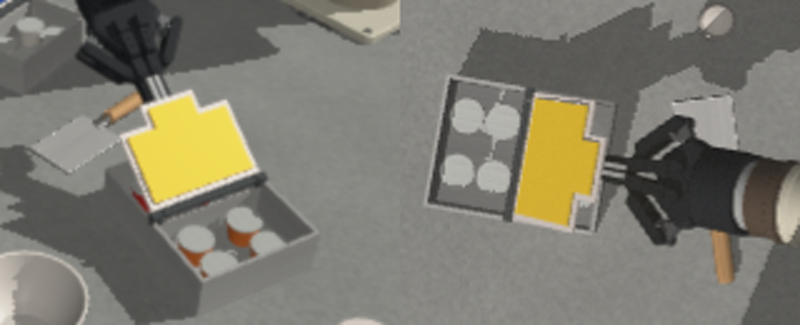

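The cover is opening, the push force is about 2.3 N and the caddy has not moved. Continuing.

```bash
python3 -m crank '0.005 0 0.0005 0 0 0 1;0.005 0 0.0005 0 0 0 1;0.005 0 0.0005 0 0 0 1;0.0055 0 0.0013 0 0 0 1;0.0055 0 0.0013 0 0 0 1;0.0055 0 0.0013 0 0 0 1;0.0053 0 0.0022 0 -0.012 0 1;0.0053 0 0.0022 0 -0.012 0 1;0.0053 0 0.0022 0 -0.012 0 1'
python3 -c "
from h import *
plan(65,75,85,95,105)"
```

```text
clock: 6.4
eef_pos: [0.5227, 0.1484, 0.1469]
tool_rot: [0.69, 0.571, 0.342, -0.283]
ft_force: [-0.5, -0.2, -2.3]
grip_width: -0.0001
t 6.4 p [0.5227 0.1484 0.1469] F [-0.51 -0.22 -2.31] j [-0.16  0.42 -0.37  0.75  0.92  1.62]
shift [-0.0027 -0.0013 -0.0001] turn [ 0.003  0.004 -0.003] | per row/ 3 [-0.0009 -0.0004 -0.    ] [ 0.0009  0.0014 -0.001 ]
shift [0.0162 0.     0.0083] turn [ 0.    -0.072 -0.   ] | per row/ 3 [0.0054 0.     0.0028] [ 0.     -0.0239 -0.    ]
shift [ 0.0151 -0.      0.0098] turn [-0.    -0.072 -0.   ] | per row/ 3 [ 0.005  -0.      0.0033] [-0.     -0.0239 -0.    ]
shift [0.014  0.     0.0112] turn [ 0.    -0.072  0.   ] | per row/ 3 [0.0047 0.     0.0037] [ 0.     -0.0239  0.    ]
shift [0.0127 0.     0.0124] turn [ 0.    -0.072  0.   ] | per row/ 3 [0.0042 0.     0.0041] [ 0.     -0.0239  0.    ]
```

```bash
python3 -m crank '0.0045 -0.001 0.0027 0.001 -0.023 0 1;0.0045 0 0.0027 0 -0.023 0 1;0.0045 0 0.0027 0 -0.023 0 1;0.0048 0 0.0032 0 -0.024 0 1;0.0048 0 0.0032 0 -0.024 0 1;0.0048 0 0.0032 0 -0.024 0 1;0.0045 0 0.0037 0 -0.024 0 1;0.0045 0 0.0037 0 -0.024 0 1;0.0045 0 0.0037 0 -0.024 0 1'
python3 - <<'E'
from h import *
plan(95,105,115,125,135)
for n in('scene','top'):cv2.imwrite(f'pics/{n}4.png',viewer.camera(n)[:,:,::-1])
s=cv2.imread('pics/scene4.png')[130:260,240:400];t=cv2.imread('pics/top4.png')[150:280,150:310]
cv2.imwrite('pics/pair4.png',cv2.resize(np.hstack([s,t]),(800,325),interpolation=2))
E
```

```text
clock: 7.15
eef_pos: [0.5313, 0.202, 0.1621]
tool_rot: [0.723, 0.599, 0.265, -0.218]
ft_force: [0.7, -1.8, 0.0]
grip_width: -0.0004
t 7.15 p [0.5313 0.202  0.1621] F [ 0.73 -1.76  0.02] j [ 0.04  0.33 -0.31  0.74  0.68  1.87]
shift [-0.0051  0.     -0.001 ] turn [ 0.004  0.01  -0.002] | per row/ 3 [-0.0017  0.     -0.0003] [ 0.0014  0.0032 -0.0007]
shift [0.0127 0.     0.0124] turn [ 0.    -0.072  0.   ] | per row/ 3 [0.0042 0.     0.0041] [ 0.     -0.0239  0.    ]
shift [0.0113 0.     0.0135] turn [-0.    -0.072  0.   ] | per row/ 3 [0.0038 0.     0.0045] [-0.     -0.0239  0.    ]
shift [ 0.0098 -0.      0.0145] turn [-0.    -0.072  0.   ] | per row/ 3 [ 0.0033 -0.      0.0048] [-0.     -0.0239  0.    ]
shift [0.0082 0.     0.0153] turn [ 0.    -0.072 -0.   ] | per row/ 3 [0.0027 0.     0.0051] [ 0.     -0.0239 -0.    ]
```

View pics/pair4.png

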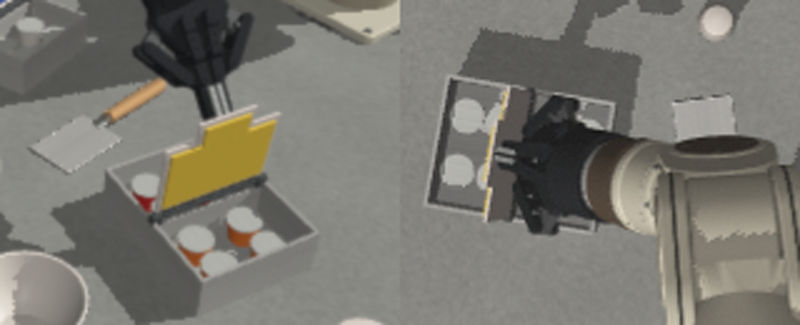

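The cover is just past upright, the force is 1.8 N and the caddy is still in place. Continuing down the other side.

```bash
python3 -m crank '0.0025 0 0.0038 0.001 -0.02 0 1;0.0025 0 0.0038 0.001 -0.02 0 1;0.0025 0 0.0038 0.001 -0.02 0 1;0.0035 0 0.0045 0 -0.024 0 1;0.0035 0 0.0045 0 -0.024 0 1;0.0035 0 0.0045 0 -0.024 0 1;0.003 0 0.0048 0 -0.024 0 1;0.003 0 0.0048 0 -0.024 0 1;0.003 0 0.0048 0 -0.024 0 1'
python3 -c "
from h import *
plan(125,135,145,155,165)"
```

```text
clock: 8.0
eef_pos: [0.5403, 0.2497, 0.1463]
tool_rot: [0.747, 0.619, 0.186, -0.154]
ft_force: [0.1, -1.5, 1.0]
grip_width: -0.0
t 8.0 p [0.5403 0.2497 0.1463] F [ 0.07 -1.49  1.05] j [ 0.22  0.36 -0.21  0.79  0.44  2.03]
shift [-0.0015 -0.0001 -0.002 ] turn [ 0.002  0.008 -0.003] | per row/ 3 [-0.0005 -0.     -0.0007] [ 0.0005  0.0025 -0.001 ]
shift [0.0082 0.     0.0153] turn [ 0.    -0.072 -0.   ] | per row/ 3 [0.0027 0.     0.0051] [ 0.     -0.0239 -0.    ]
shift [0.0065 0.     0.0159] turn [-0.    -0.072  0.   ] | per row/ 3 [0.0022 0.     0.0053] [-0.     -0.0239  0.    ]
shift [0.0047 0.     0.0163] turn [ 0.    -0.072 -0.   ] | per row/ 3 [0.0016 0.     0.0054] [ 0.     -0.0239 -0.    ]
shift [ 0.003  -0.      0.0166] turn [-0.    -0.072  0.   ] | per row/ 3 [ 0.001  -0.      0.0055] [-0.     -0.0239  0.    ]
```

```bash
python3 -m crank '0.0022 0 0.0045 0 -0.022 0 1;0.0022 0 0.0045 0 -0.022 0 1;0.0022 0 0.0045 0 -0.022 0 1;0.002 0 0.0053 0 -0.024 0 1;0.002 0 0.0053 0 -0.024 0 1;0.002 0 0.0053 0 -0.024 0 1;0.0014 0 0.0054 0 -0.024 0 1;0.0014 0 0.0054 0 -0.024 0 1;0.0014 0 0.0054 0 -0.024 0 1'
python3 -c "
from h import *
plan(155,165,172,176,180)"
```

```text
clock: 8.75
eef_pos: [0.5473, 0.2865, 0.1088]
tool_rot: [0.763, 0.633, 0.101, -0.082]
ft_force: [0.6, -0.9, 0.2]
grip_width: 0.0001
t 8.75 p [0.5473 0.2865 0.1088] F [ 0.56 -0.87  0.18] j [ 0.38  0.46 -0.08  0.88  0.22  2.15]
shift [-0.0018 -0.0003 -0.0041] turn [ 0.003  0.02  -0.003] | per row/ 3 [-0.0006 -0.0001 -0.0014] [ 0.0009  0.0066 -0.0008]
shift [ 0.003  -0.      0.0166] turn [-0.    -0.072  0.   ] | per row/ 3 [ 0.001  -0.      0.0055] [-0.     -0.0239  0.    ]
shift [0.0011 0.     0.0117] turn [ 0.   -0.05  0.  ] | per row/ 3 [0.0004 0.     0.0039] [ 0.     -0.0167  0.    ]
shift [ 0.0003 -0.      0.0067] turn [ 0.    -0.029 -0.   ] | per row/ 3 [ 0.0001 -0.      0.0022] [ 0.     -0.0095 -0.    ]
shift [ 0.     -0.      0.0067] turn [-0.    -0.029 -0.   ] | per row/ 3 [ 0.     -0.      0.0022] [-0.     -0.0095 -0.    ]
```

```bash
python3 -m crank '0.0004 0 0.004 0 -0.015 0 1;0.0004 0 0.004 0 -0.015 0 1;0.0004 0 0.004 0 -0.015 0 1;0.0003 0 0.004 0 -0.015 0 1;0.0003 0 0.004 0 -0.015 0 1;0 0 0.003 0 -0.01 0 1;0 0 0.003 0 0 0 1'
python3 -c "
from h import *
plan(172,176,180)"
```

```text
clock: 9.33
eef_pos: [0.549, 0.2961, 0.0806]
tool_rot: [0.767, 0.637, 0.064, -0.052]
ft_force: [0.5, -0.6, 0.2]
grip_width: -0.0001
t 9.3333 p [0.549  0.2961 0.0806] F [ 0.51 -0.61  0.17] j [ 0.43  0.53 -0.03  0.91  0.13  2.2 ]
shift [-0.0006 -0.0002 -0.0055] turn [ 0.002 -0.007 -0.001] | per row/ 3 [-0.0002 -0.0001 -0.0018] [ 0.0006 -0.0023 -0.0004]
shift [ 0.0003 -0.      0.0067] turn [ 0.    -0.029 -0.   ] | per row/ 3 [ 0.0001 -0.      0.0022] [ 0.     -0.0095 -0.    ]
shift [ 0.     -0.      0.0067] turn [-0.    -0.029 -0.   ] | per row/ 3 [ 0.     -0.      0.0022] [-0.     -0.0095 -0.    ]
```

The low force is expected here, because gravity nearly cancels the hinge friction. I'll press down in small steps until the stop is felt.

```bash
python3 -m crank '0 0 0.002 0 0 0 1;0 0 0.002 0 0 0 1;0 0 0.001 0 0 0 1;0 0 0 0 0 0 1'; python3 -m crank '0 0 0.001 0 0 0 1;0 0 0.001 0 0 0 1'; python3 - <<'E'
from h import *
plan(180)
for n in('scene','top'):cv2.imwrite(f'pics/{n}5.png',viewer.camera(n)[:,:,::-1])
s=cv2.imread('pics/scene5.png')[130:260,240:400];t=cv2.imread('pics/top5.png')[150:280,130:290]
cv2.imwrite('pics/pair5.png',cv2.resize(np.hstack([s,t]),(800,325),interpolation=2))
E
```

```text
clock: 9.67
eef_pos: [0.549, 0.2965, 0.0751]
tool_rot: [0.767, 0.636, 0.064, -0.052]
ft_force: [-1.1, -0.0, 1.9]
grip_width: 0.0001
clock: 9.83
eef_pos: [0.5491, 0.2965, 0.0748]
tool_rot: [0.767, 0.636, 0.064, -0.052]
ft_force: [-3.8, -2.0, 7.7]
grip_width: -0.0003
t 9.8333 p [0.5491 0.2965 0.0748] F [-3.8  -1.98  7.66] j [ 0.43  0.54 -0.04  0.9   0.13  2.2 ]
shift [-0.     -0.0002  0.002 ] turn [ 0.002 -0.065 -0.003] | per row/ 3 [-0.     -0.0001  0.0007] [ 0.0006 -0.0216 -0.0009]
```

View pics/pair5.png

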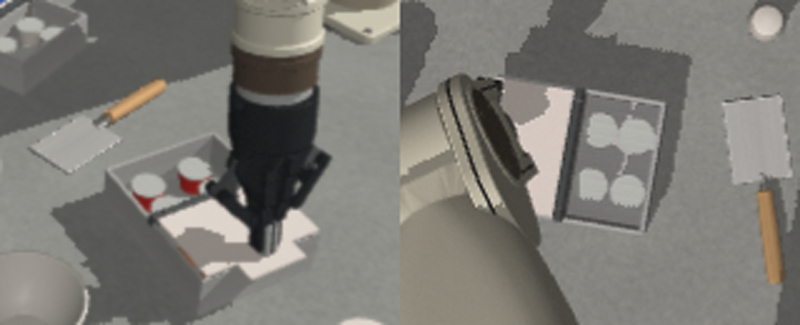

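The tool stalled at z 0.075 while the force rose to 7.7 N, so the cover is on its end stop. I'll retract straight up and check.

```bash
python3 -m crank '0 0 -0.002 0 0 0 1;0 0 -0.005 0 0 0 1;0 0 -0.02 0 0 0 1;0 0 -0.03 0 0 0 1;0 0 -0.03 0 0 0 1;0 0 -0.03 0 0 0 1;-0.03 0 -0.01 0 0 0 1;-0.04 0 0 0 0 0 1;-0.04 0 0 0 0 0 1;-0.04 0 0 0 0 0 1;-0.04 0 0 0 0 0 1;-0.04 0 0 0 0 0 1;-0.04 0 0 0 0 0 1;0 0 0 0 0 0 1;0 0 0 0 0 0 1'; python3 - <<'E'
from h import *
for n in('scene','top'):cv2.imwrite(f'pics/{n}6.png',viewer.camera(n)[:,:,::-1])
s=cv2.imread('pics/scene6.png');t=cv2.imread('pics/top6.png')
cv2.imwrite('pics/pair6.png',np.vstack([cv2.resize(np.hstack([s[150:260,260:400],t[170:280,130:270]]),(800,314),interpolation=2),cv2.resize(np.hstack([s,t]),(760,285))]))
E
```

```text
clock: 11.18
eef_pos: [0.4942, 0.0013, 0.1623]
tool_rot: [0.767, 0.637, 0.066, -0.049]
ft_force: [-0.3, -0.0, 0.3]
grip_width: 0.0004Traceback (most recent call last):
  File "<stdin>", line 4, in <module>
    return _nx.concatenate(arrs, 0, dtype=dtype, casting=casting)
           ~~~~~~~~~~~~~~~^^^^^^^^^^^^^^^^^^^^^^^^^^^^^^^^^^^^^^^
ValueError: all the input array dimensions except for the concatenation axis must match exactly, but along dimension 1, the array at index 0 has size 800 and the array at index 1 has size 760
```

```bash
python3 - <<'E'
from h import *
s=cv2.imread('pics/scene6.png');t=cv2.imread('pics/top6.png')
cv2.imwrite('pics/pair6.png',np.vstack([cv2.resize(np.hstack([s[150:260,260:400],t[170:280,130:270]]),(760,298),interpolation=2),cv2.resize(np.hstack([s,t]),(760,285))]))
E
```

```text
(no output)
```

View pics/pair6.png

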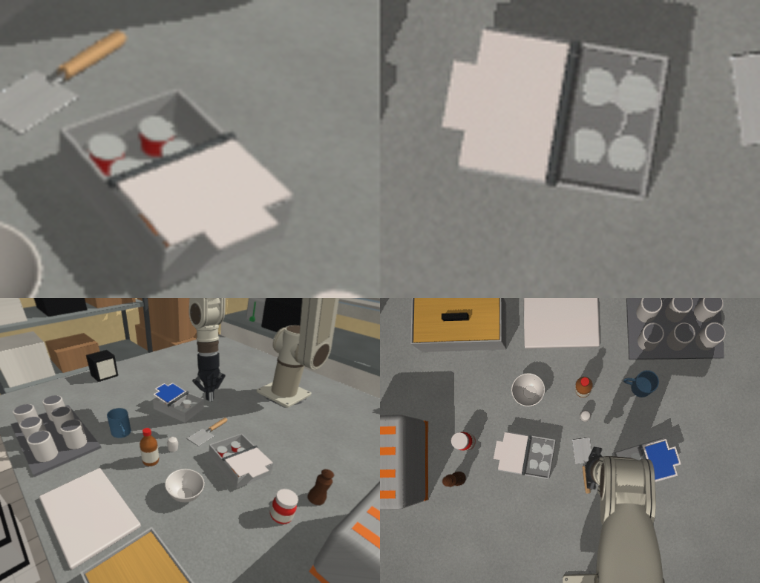

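The cover lies over the left well and the surroundings look undisturbed. A thin orange sliver shows at crop px (150,225), so I'll measure the flatness and any caddy shift.

```bash
python3 - <<'E'
from h import *
uv={}
for n,b in(('top',(145,170,205,250)),('scene',(295,195,375,250))):
    im=cv2.imread(f'pics/{n}6.png'); h=cv2.cvtColor(im,cv2.COLOR_BGR2HSV)
    m=((im.min(2)>165)*255).astype('u1'); k=np.zeros_like(m);x0,y0,x1,y1=b;k[y0:y1,x0:x1]=1
    m=cv2.resize(m*k,None,fx=4,fy=4,interpolation=cv2.INTER_CUBIC);m=(m>127).astype('u1')
    c=max(cv2.findContours(m,0,2)[0],key=cv2.contourArea)
    p=(cv2.approxPolyDP(c,7,True).reshape(-1,2)+.5)/4-.5; uv[n]=p
    print(n,p.round(1).tolist()); print(plane(n,p,.057).round(3)[:,:2].tolist())
# match by nearest plane point
a,b=plane('top',uv['top'],.057),plane('scene',uv['scene'],.057)
for i,q in enumerate(a):
    j=np.argmin(np.linalg.norm(b-q,axis=1)); P=tri([uv['top'][i]],[uv['scene'][j]])[0]
    print(i,j,P.round(4),'along X',((P[:3]-H)@X).round(4))
A,B=[cv2.cvtColor(cv2.imread(f'pics/top{i}.png'),6)[180:245,200:240].astype('f4') for i in (5,6)]
# caddy rim +-: right rim wall position now, vs start (z=.05 plane) via open-well far corners
f=760/280; c=np.array([[667,57],[647,196]])/f+[130-140,170]-.5
print('right rim corners now',plane('top',c,.05).round(4),'expected',(H-.09*X-.07*np.array([-X[1],X[0],0])).round(4),(H-.09*X+.07*np.array([-X[1],X[0],0])).round(4))
E
```

```text
top [[167.9, 180.6], [165.6, 193.1], [156.6, 192.9], [152.6, 216.1], [160.6, 217.9], [158.9, 230.4], [189.1, 236.4], [198.4, 185.9]]
[[0.614, 0.286], [0.582, 0.292], [0.583, 0.316], [0.523, 0.327], [0.518, 0.306], [0.485, 0.311], [0.468, 0.233], [0.598, 0.207]]
scene [[366.4, 220.9], [346.1, 201.6], [303.6, 217.9], [321.9, 239.4], [335.1, 235.4], [339.9, 240.4], [361.1, 232.4], [356.4, 225.9]]
[[0.483, 0.309], [0.468, 0.231], [0.596, 0.207], [0.612, 0.285], [0.579, 0.295], [0.582, 0.313], [0.523, 0.326], [0.516, 0.305]]
0 3 [6.138e-01 2.858e-01 5.880e-02 2.000e-04] along X 0.0883
1 4 [0.5803 0.2938 0.0569 0.0038] along X 0.09
2 5 [0.5832 0.3145 0.0595 0.0018] along X 0.111
3 6 [0.5229 0.3266 0.0568 0.001 ] along X 0.1118
4 7 [0.5174 0.306  0.0587 0.0007] along X 0.0906
5 0 [0.4855 0.3105 0.0595 0.    ] along X 0.0892
6 1 [0.4687 0.2322 0.0581 0.0011] along X 0.0091
7 2 [0.5977 0.2072 0.058  0.0017] along X 0.008
right rim corners now [[0.5844 0.1113 0.05  ]
 [0.4517 0.1333 0.05  ]] expected [0.5854 0.1097 0.054 ] [0.4478 0.1353 0.054 ]
```

The white corners sit at z 57–59.5 mm at both the spine and the lip, against 57 mm for flat. That is level within the measuring noise. The lip edge is 112 mm from the spine and the caddy has not moved within about 2 mm. Handing in.

```bash
python3 -c "
from workcell import order,readout
print(order.job_done(), readout.get_obs()['ft_force'])"
```

```text
the job is handed in; nothing more can be done
the job is handed in; nothing more can be done
```

The yellow cover now lies over the other (left) well, and the job is handed in. I pushed it there with the shut fingertips under the lip at about 2 N, pressed it onto its end stop (the tool stalled as the force rose to 7.7 N) and retracted. The whole motion took about 11 s.

**Flatness:** after retracting, the cover's corners measured 57–59.5 mm high, against 57 mm expected when flat. The spine and lip sides agree to within about 1 mm. A thin orange sliver still showed along one side edge in the scene camera. I put it down to a pot seen beside the cover, but did not confirm that.

**Caddy position:** its rim corners are where expected to within 2–4 mm, about the measuring error, so I saw no sign of dragging.

**Surroundings:** the blue-covered caddy and the other items look undisturbed in the final pictures, judged by eye only. The arm is clear and reads about 0.3 N, which is noise.

**Correction on the way in:** on the approach the tool drifted about 12 mm high near the lip, and the force stayed below 1 N. I corrected that before going under the lip.

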